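Press a glued ball knob home in the sprung cradle

ROBOT

A 7-joint arm with a two-finger parallel gripper is mounted at the origin on the work surface. World frame = base frame: x ahead of the robot, y to its left, z up, the work surface at z = 0. Lengths are in m, angles in rad, forces in N, time in s.
With the tool pointing down it reaches from about 0.4 to 0.9 m from the base axis. Payload 5.5 kg.
Tool frame: the origin (TCP) lies midway between the tips of the shut fingers; the grasp point (between the pads) lies 19 mm behind it (manip.grip_depth is the distance from the TCP to the grasp point, in m); z points along the fingers, x is the direction in which the jaws open and shut, and the axes are right-handed (so a half turn about z gives the same grasp; the last joint's range is limited). The gripper opens to 92 mm and grips with 3 to 60 N. Pads are 19 mm wide; open, the fingers measure 130 mm over their backs; the gripper's body (75 mm by 190 mm) begins 47 mm behind the grasp point.
Start: joints at [-0.894, 0.501, -0.427, 1.55, 0.221, 1.138, -0.21], TCP at [0.261, 0.595, 0.193] pointing down, gripper open.
Joint ranges: [-2.88, 2.88], [-0.31, 2.03], [-1.54, 1.56], [0.2, 2.42], [-1.41, 4.55], [0.19, 2.02], [-2.57, 2.57]. Speed limits (rad/s): [2.57, 2.57, 3.14, 3.14, 3.14, 3.14, 3.14].

INTERFACE

Orientations are given as a unit quaternion [x, y, z, w].
In Python, from bench import manip, effector, viewer gives the robot as it stands. Calls block until the motion is done:
- manip.move_pose(position, orientation): joint-space move of the TCP to a pose.
- manip.servo_line(position, ori=None, vel=0.15): straight line of the TCP; ori=None keeps the orientation; vel is the mean speed in m/s.
- manip.movej(angles): joint-space move.
- effector.open_jaws() and effector.close(f_grip=None): open the fingers fully, or close them until they stop; f_grip is the grip in N (None keeps the last).
- manip.sleep(seconds).
- manip.solve_ik(position, orientation): joint angles nearest the present ones, or None.
- viewer.get_image(name): name is "side" or "top"; returns the picture (400x640x3 uint8, red, green, blue); there is no depth.
- viewer.get_calibration(name): a dict with "vfov" (degrees; the focal length in pixels is half the picture's height over the tangent of half this angle, whatever the lens; pixels are square), "cx", "cy" (the principal point, pixels), "eye" and "attitude" of the camera in the world. Camera axes: x right, y down, z forward; pixel columns grow to the right and rows downward; lengths in m; the calibration is good to about 2 mm. A picture is of the moment at which its call begins. get_calibration takes no time and is no camera call.
A pose or a line that the arm cannot do raises manip.PlanningError and nothing moves.
- manip.hand_in(): hands the job in, once; it reports no verdict.
Readings, each from a call of its own:
- manip.current_clock(): time.
- manip.current_q(): joint angles.
- manip.current_joint_velocities(): joint speeds.
- manip.current_tau(): joint torques, N m.
- manip.current_tool_pos(): TCP position.
- manip.current_tcp_rot(): TCP orientation.
- manip.current_force(): force on the tool from outside, world axes, zero at the start.
- manip.current_wrist_torque(): the same for the moment, N m.
- manip.current_finger_gap(): finger opening in m.
Only numpy, scipy, OpenCV 4.12 (cv2) and the standard library are available. Lean on these libraries where they do the work, as an engineer would, in place of code of your own. Each camera call takes 0.05 s, during which the arm holds its last target.

TASK

Before gluing, take the pot off the heat: slide it along the warming plate, without lifting or tipping it, from the round heat mark to the middle of the square rest mark. Then seat the wooden ball knob in the sprung ring cradle, ball down and neck up, and press it down against the springs all the way to the little foot disc that it is being glued to. Finish while still holding it pressed down there, upright and without letting go, and leave the mallet, screwdriver and sanding block where they are.

Things in the scene. Friction and masses are not known exactly. Their poses are not given: they have to be found in the camera images.
- warming_plate: Flat dark steel plate fixed to the bench, 160 (x) x 320 (y) x 12 mm thick; origin at the centre of its underside. A grey control box, 45 x 90 mm, 44 mm tall with its dial, adjoins the middle of its +x edge. The two marks lie side by side along its y axis, 150 to 190 mm apart, either one on either side.
- heat_mark (a point): Heat mark: concentric circles (70, 120 and 134 mm across) inlaid in bright metal in the warming plate's top; the point is their centre on the plate's top face. The pot stands here at the start.
- rest_mark (a point): Rest mark: a square outline of 116 mm side with a small cross in the middle, inlaid in bright metal in the plate's top; the point is the square's centre on the plate's top face.
- pot_mid (a point): Lidded round aluminium glue pot, 100 mm across, 60 mm tall (plus a lid knob 20 mm wide, 16 mm high), about 0.55 kg, lid fixed. The point is on its axis, 30 mm above its underside. A straight black stick handle runs level out of its side along its own -x axis, which points roughly towards the robot.
- pot_handle (a point): Grip point in the pot's handle: centre of the handle's section, 95 mm from the pot's axis along the pot's -x, 45 mm above the pot's underside. The handle is 18 mm wide (along the pot's y), 16 mm high, and reaches from 55 to 140 mm from the pot's axis. Axes as the pot's.
- knob_ball (a point): Turned wooden ball knob, about 0.16 kg, 110 mm tall, standing on the bench: a 70 mm ball with a 36 mm wide flat underneath, and a straight round neck, 28 mm in diameter, rising from the ball's top. The point is the ball's centre, 30 mm above the flat; its z axis runs up along the neck.
- knob_neck (a point): Point on the neck's axis about half-way up the neck, 57 mm above the ball's centre and 87 mm above the flat. The neck runs from 25 mm below this point (the ball's shoulder) to 23 mm above it (flat top).
- cradle_axis (a point): Sprung ring cradle: fixed dark wooden base, 130 x 130 x 18 mm, with a level steel ring of 8 mm round bar (56 mm opening) floating above it on three coil springs. The point is the centre of the raised ring, at mid-bar height, 58 mm above the bench; it stays when the ring moves. A knob seated in the raised ring has its ball centre 22 mm above this point; pressed home, 2 mm above it.
- ring (a joint): How far the sprung ring is pressed down, in m: 0 when up. The knob's own weight does not press it down: it takes a push of 2 to 3 N on the seated knob to start it and about 10 N to reach 0.020, where the flat under the ball meets the foot disc and the knob stops.
- foot: The wooden foot disc fixed in the middle of the cradle's base under the ring, 34 mm across, 12 mm high, its top 30 mm above the bench; origin at the centre of its underside.
- mallet_mid (a point): Bystander: round carver's mallet standing on its head, 100 mm across, 200 mm tall; the point is in the middle of the head, 48 mm up.
- screwdriver_grip (a point): Bystander: screwdriver lying on the bench near the robot; the point is in its handle.
- sanding_block_mid (a point): Bystander: cork sanding block, 65 x 110 x 30 mm, lying flat; the point is its centre.
Not all that is in view belongs to the job. What is meant by the part that bears knob_ball is not green, and is the larger of those in its own colour. Of the things that look like the part that bears cradle_axis, take the one that is farthest to the robot's left at the start.

How it is judged:
On the way, in this order (a step that is already met when the one before it is completed fails the run):
1. the pot stands on the rest mark (horizontal distance between pot_mid and rest_mark below 0.015 m and angle between pot_mid's own z axis and vertical below 0.06 rad), for 0.2 s.
2. the knob is seated upright in the ring and pressed down to the foot disc (value of joint ring above 0.017 m and horizontal distance between knob_ball and cradle_axis below 0.007 m and angle between knob_ball's own z axis and vertical below 0.15 rad), for 0.2 s.
At the end, for the whole second after the job is handed in: The robot holds the knob pressed down still: ring depressed by at least 17 of its 20 mm, knob upright (within 0.15 rad) and within 7 mm of the cradle's axis; the pot stands upright within 15 mm of the rest mark's centre (all of step 1 and all of step 2 and contact force between any of the fingers, the arm and knob above 2 N and linear speed of each of knob, pot below 0.02 m/s); the arm keeps its last pose, push and grip.
It fails at once if the pot is lifted off the warming plate by more than 10 mm (z of pot_mid in the frame of warming_plate above 0.052 m).
It fails at once if the pot is tipped (angle between pot_mid's own z axis and vertical above 0.2 rad).
It fails at once if the mallet, screwdriver or sanding block is disturbed (moved 30 mm) (distance of any of mallet_mid, screwdriver_grip, sanding_block_mid from where it was at the start of the episode above 0.03 m).
It also fails if it takes over 58 s, if anything falls off the work surface, if the arm or the gripper's body presses on something with over 40 N, if the wrist force passes 120 N, or if a joint passes its speed limit or range.

## Working session

There is one attempt and no reset: what is moved stays moved. The work goes in short steps, each a Python script; the robot and the scene stay as the last script left them, time stands still between calls to the robot, and variables do not carry over. Pictures are saved under pics/ and viewed, and the job is handed in when it is done.

```bash
ls; mkdir -p pics; python3 - <<'E'
from bench import manip, effector, viewer
import cv2
for n in("side","top"):
    c=viewer.get_calibration(n);print(n,c)
    im=viewer.get_image(n);cv2.imwrite(f"pics/{n}0.png",im[:,:,::-1])
print(manip.current_clock(),manip.current_tool_pos(),manip.current_tcp_rot(),manip.current_finger_gap())
E
```

```text
pics
side {'vfov': 54.95742635189107, 'cx': 314.95653107659734, 'cy': 200.48426240858672, 'eye': array([ 0.12965911, -0.68763446,  0.7213946 ]), 'attitude': array([ 0.87088386, -0.24759947,  0.12627486, -0.40535228])}
top {'vfov': 43.02151260527885, 'cx': 312.723247583027, 'cy': 194.962827833387, 'eye': array([ 0.44306571, -0.06331537,  1.36637089]), 'attitude': array([-0.7040287 ,  0.70840178, -0.02684476,  0.0423068 ])}
0.1 [0.26110085 0.5944997  0.19239117] [ 8.37274632e-01  5.46781874e-01 -7.53504399e-04  4.53399429e-04] 0.09186236039076622
```

View pics/side0.png

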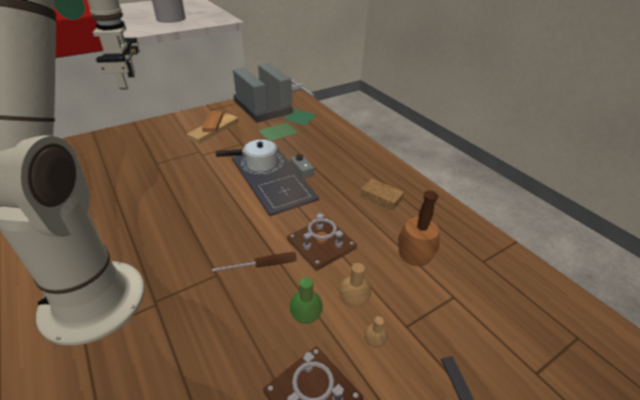

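View pics/top0.png

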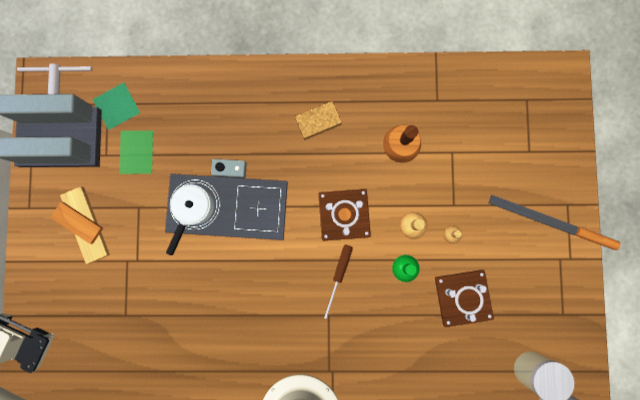

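The candidates for the knob are tan large (413,225), tan small (453,234) and green (405,268), all in the top view. I choose the large tan one. The candidates for the cradle are (344,214) and (468,300). I choose the left one at (344,214). Next are close crops.

```bash
python3 - <<'E'
import cv2,numpy as np
t=cv2.imread("pics/top0.png")
a=cv2.resize(t[160:260,155:300],None,fx=5,fy=5,interpolation=cv2.INTER_CUBIC)
b=cv2.resize(t[180:290,310:470],None,fx=5,fy=5,interpolation=cv2.INTER_CUBIC)
cv2.imwrite("pics/cropA.png",a);cv2.imwrite("pics/cropB.png",b)
s=cv2.imread("pics/side0.png")
cv2.imwrite("pics/cropC.png",cv2.resize(s[200:350,270:450],None,fx=4,fy=4,interpolation=cv2.INTER_CUBIC))
E
```

```text
(no output)
```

View pics/cropA.png

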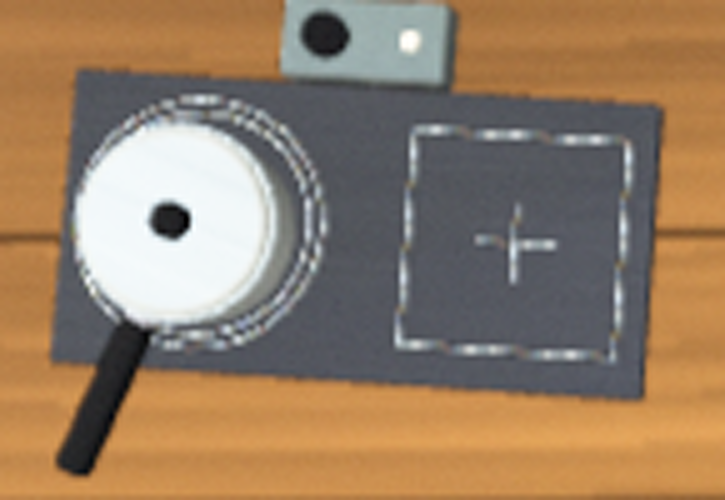

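View pics/cropB.png

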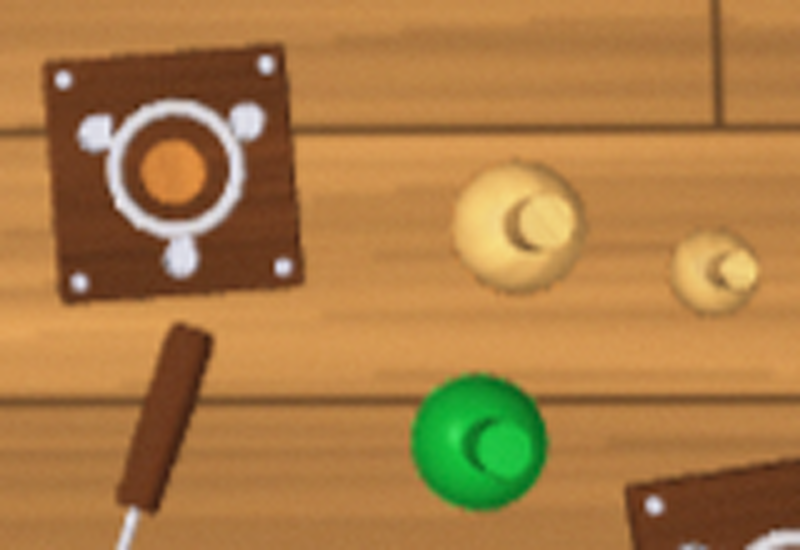

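View pics/cropC.png

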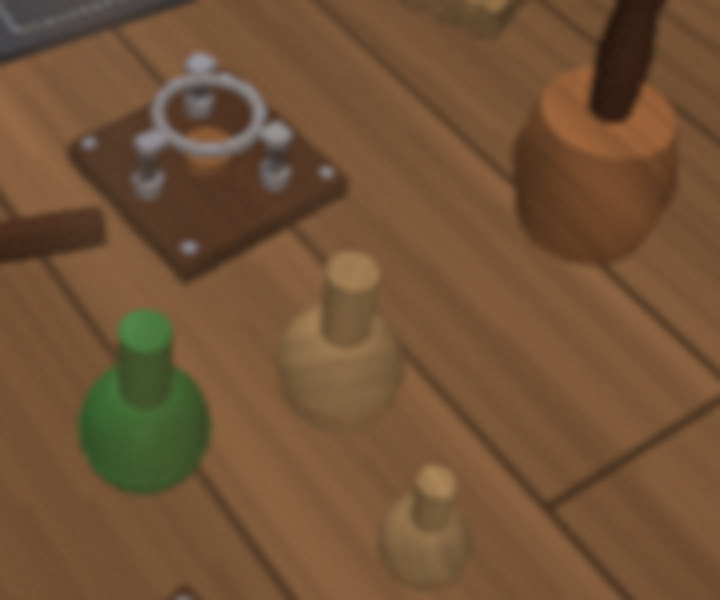

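The close crop confirms both choices. The large tan knob's ball is at about (413,225), clearly bigger than the small one at (453,234). The left cradle's ring is at about (345,214), with the foot disc visible inside it. The square mark centre is at about (257.5,208.4) and the lid knob at (188.6,204). Now I'll measure with masks.

```bash
cat > h.py <<'E'
import numpy as np,cv2
from scipy.spatial.transform import Rotation as R
from bench import manip, effector, viewer
def ray(n,u,v):
    c=viewer.get_calibration(n);f=200/np.tan(np.radians(c['vfov']/2))
    d=R.from_quat(c['attitude']).apply([(u-c['cx'])/f,(v-c['cy'])/f,1]);return np.array(c['eye']),d
def onz(n,u,v,z):
    e,d=ray(n,u,v);return (e+d*(z-e[2])/d[2]).round(4)
def tri(p,q):
    e,d=ray("top",*p);g,k=ray("side",*q)
    s=np.linalg.lstsq(np.c_[d,-k],g-e,rcond=None)[0]
    a=e+d*s[0];b=g+k*s[1];return (a+b)/2,np.linalg.norm(a-b)
def proj(n,P):
    c=viewer.get_calibration(n);f=200/np.tan(np.radians(c['vfov']/2))
    x=R.from_quat(c['attitude']).inv().apply(np.array(P)-c['eye']);return np.array([c['cx']+f*x[0]/x[2],c['cy']+f*x[1]/x[2]]).round(1)
E
python3 - <<'E'
from h import *
t=cv2.imread("pics/top0.png");s=cv2.imread("pics/side0.png")
def comps(m,off,minA=20):
    n,l,st,ce=cv2.connectedComponentsWithStats(m.astype(np.uint8));return [(st[i].tolist()[:5],(ce[i]+off).round(2)) for i in range(1,n) if st[i,4]>=minA]
hsv=cv2.cvtColor(t,cv2.COLOR_BGR2HSV)
# dark: lid knob, handle
m=hsv[:,:,2]<50
print("dark",comps(m[160:260,155:300],[155,160],8))
sq=onz("top",257.55,208.35,.012);print("square",sq)
for u,v in[(415,131),(631,143),(614,357),(399,345)]: print(onz("top",155+(u+.5)/5-.5,160+(v+.5)/5-.5,.012))
print("plate corners",[onz("top",155+u/5-.4,160+v/5-.4,.012).tolist() for u,v in [(78,70),(662,105),(643,398),(52,362)]])
# ball tan colour samples
print(hsv[226,408],hsv[222,419],hsv[215,440],hsv[250,390])
# white ring
w=(hsv[:,:,1]<45)&(hsv[:,:,2]>130)
print("ring",comps(w[185:245,315:375],[315,185],5))
f=(hsv[:,:,2]>150)&(hsv[:,:,1]>120)
print("foot",comps(f[203:226,334:356],[334,203],20))
E
```

```text
dark [([61, 3, 9, 8, 53], array([219.62, 166.62])), ([31, 41, 7, 6, 32], array([188.75, 203.62])), ([12, 64, 18, 31, 203], array([175.62, 239.08]))]
square [0.5411 0.1142 0.012 ]
[0.6024 0.1685 0.012 ]
[0.595  0.0518 0.012 ]
[0.4802 0.0608 0.012 ]
[0.4873 0.176  0.012 ]
plate corners [[0.6371, 0.3521, 0.012], [0.6155, 0.0351, 0.012], [0.4583, 0.0452, 0.012], [0.4792, 0.3626, 0.012]]
[ 22 117 242] [ 22 122 241] [ 15 159 186] [ 16 156 212]
ring [([47, 6, 3, 4, 10], array([362.8, 192.5])), ([6, 9, 3, 4, 8], array([322. , 195.5])), ([11, 15, 37, 35, 354], array([344.68, 213.48])), ([50, 47, 3, 3, 9], array([366., 233.])), ([9, 50, 4, 3, 9], array([325.33, 235.89]))]
foot [([4, 5, 13, 13, 136], array([344.26, 213.9 ]))]
```

```bash
python3 - <<'E'
from h import *
t=cv2.imread("pics/top0.png");s=cv2.imread("pics/side0.png")
hsv=cv2.cvtColor(t,cv2.COLOR_BGR2HSV);hs=cv2.cvtColor(s,cv2.COLOR_BGR2HSV)
print("lidknob",onz("top",188.75,203.62,.086))
m=np.zeros(t.shape[:2],np.uint8);m[222:262,160:190]=(hsv[222:262,160:190,2]<50)*255
p=cv2.findNonZero(m)[:,0].astype(float)
c=p.mean(0);ev=np.linalg.svd(p-c)[2][0];pr=(p-c)@ev;print(c,ev,pr.min(),pr.max())
for r in(pr.min(),0,pr.max()):print("handle",onz("top",*(c+ev*r),.059))
# ring inner hole
w=((hsv[:,:,1]<60)&(hsv[:,:,2]>110)).astype(np.uint8)
hole=(1-w)[190:240,320:370].copy();n,l,st,ce=cv2.connectedComponentsWithStats(hole,connectivity=4)
i=l[24,25];print("hole",st[i],ce[i]+[320,190],onz("top",*(ce[i]+[320,190]),.058))
print("foot",onz("top",344.26,213.9,.030))
# cradle base corner screws avg
print("screws",np.mean([onz("top",*q,.018) for q in [(362.8,192.5),(322,195.5),(366,233),(325.33,235.89)]],0), )
# ball
sub=hsv[200:250,393:440];mm=((sub[:,:,0]>=18)&(sub[:,:,1]<150)).astype(np.uint8)
n,l,st,ce=cv2.connectedComponentsWithStats(mm);k=1+st[1:,4].argmax();mm=(l==k).astype(np.uint8)
cs=max(cv2.findContours(mm,cv2.RETR_EXTERNAL,cv2.CHAIN_APPROX_NONE)[0],key=len);(x,y),r=cv2.minEnclosingCircle(cs)
print("ball",st[k],x+393,y+200,r,onz("top",x+393,y+200,.03))
print("necktop guess",onz("top",310+(548.5)/5-.5,180+(221.5)/5-.5,.11))
# side: ball (cropC 342,365)/4, neck top (354,271)
bs=(270+342/4,200+365/4);ns=(270+354/4-.4,200+271/4-.4)
print("tri ball",tri((x+393,y+200),bs)); print("tri necktop",tri((310+548.5/5-.5,180+221.5/5-.5),ns))
print("tri ring",tri((ce and 0) if False else (344.5,213.5),(270+209/4-.4,200+114/4-.4)))
E
```

```text
lidknob [0.549  0.2802 0.086 ]
[175.61576355 239.07881773] [-0.40337779  0.91503353] -15.566127412656504 15.918656350066202
handle [0.4962 0.3042 0.059 ]
handle [0.4596 0.3198 0.059 ]
handle [0.4223 0.3356 0.059 ]
hole [ 14  13  22  21 359] [344.70194986 213.24233983] [ 0.5236 -0.1172  0.058 ]
foot [ 0.5236 -0.1172  0.03  ]
screws [ 0.5237  -0.11705  0.018  ]
ball [  8  14  24  23 372] 412.5 224.29999923706055 11.964213371276855 [ 0.4952 -0.2955  0.03  ]
necktop guess [ 0.4932 -0.2981  0.11  ]
tri ball (array([ 0.49650002, -0.29727739,  0.02413528]), np.float64(0.002600882555165143))
tri necktop (array([ 0.49381356, -0.29884258,  0.10788906]), np.float64(0.001273909749165599))
tri ring (array([ 0.52393452, -0.11728933,  0.05579843]), np.float64(0.001933370133194255))
```

The checks hold:
- The square side comes out at 116 mm and the plate at 158x318 mm.
- The ring hole, foot and screws agree on (0.5236, -0.1172).
- The two estimates for the ball and neck agree within about 3 mm.
- The handle direction agrees with the line from the pot axis.

I'll grip the handle and slide the pot.

```bash
cat >> h.py <<'E'
def down(jx,jy):
    x=np.array([jx,jy,0.]);x/=np.linalg.norm(x);z=np.array([0,0,-1.]);return R.from_matrix(np.c_[x,np.cross(z,x),z]).as_quat()
def shot(name):
    o={}
    for n in("top","side"):
        o[n]=viewer.get_image(n)[:,:,::-1].copy();cv2.imwrite(f"pics/{n}_{name}.png",o[n])
    return o
E
python3 - <<'E'
from h import *
best=None
for s in(1,-1):
    q=down(s*.398,s*.917);j=manip.solve_ik([.4619,.318,.15],q);print(s,None if j is None else np.round(j,2))
    if j is not None:
        d=np.abs(np.array(j)-manip.current_q()).max()
        if best is None or d<best[0]:best=(d,q)
q=best[1]
manip.move_pose([.4619,.318,.14],q)
manip.servo_line([.4619,.318,.040],vel=.12)
print(manip.current_tool_pos(),manip.current_force(),manip.current_clock())
shot("pre")
E
python3 - <<'E'
import cv2
t=cv2.imread("pics/top_pre.png");s=cv2.imread("pics/side_pre.png")
a=cv2.resize(t[150:270,140:300],None,fx=4,fy=4);b=cv2.resize(s[90:210,200:360],None,fx=4,fy=4)
import numpy as np
cv2.imwrite("pics/pre_c.png",cv2.resize(np.hstack([a,b]),None,fx=.6,fy=.6))
E
```

```text
1 [-0.35  0.38 -0.37  1.82  0.16  0.97  0.37]
-1 [-0.86  0.36  0.25  1.84 -0.11  0.95 -2.53]
[0.46236012 0.31859529 0.0406272 ] [0.0719591  0.09241079 0.48481782] 2.3917
```

View pics/pre_c.png

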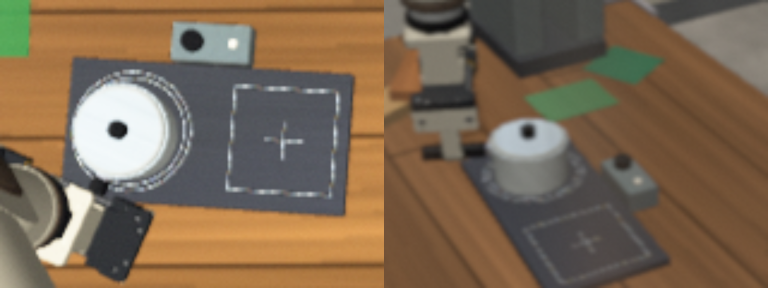

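The gripper straddles the handle and the pot is undisturbed, with the lid knob at about (188.8,204). I'll close and slide.

```bash
python3 - <<'E'
from h import *
effector.close(f_grip=25)
p=manip.current_tool_pos();print(p,manip.current_finger_gap(),manip.current_force())
im=viewer.get_image("top")[:,:,::-1];m=(im.max(2)<50)[190:217,175:205].astype(np.uint8)
n,l,st,ce=cv2.connectedComponentsWithStats(m);k=1+st[1:,4].argmax();c=ce[k]+[175,190];pot=onz("top",*c,.086);print(c,st[k],pot)
tgt=np.array([.5412,.1142])
d=tgt-pot[:2];print(d)
manip.servo_line([p[0]+d[0],p[1]+d[1],p[2]],vel=.08)
print(manip.current_tool_pos(),manip.current_force(),manip.current_clock())
shot("slid")
t=cv2.imread("pics/top_slid.png");s=cv2.imread("pics/side_slid.png")
a=cv2.resize(t[150:270,180:340],None,fx=4,fy=4);b=cv2.resize(s[110:230,200:360],None,fx=4,fy=4)
cv2.imwrite("pics/slid_c.png",cv2.resize(np.hstack([a,b]),None,fx=.6,fy=.6))
E
```

```text
[0.46190244 0.31801696 0.04001881] 0.0004346631799027996 [ 0.03276476  0.10014563 -0.92651332]
[188.81818182 203.6969697 ] [11 11  7  6 33] [0.5488 0.28   0.086 ]
[-0.0076 -0.1658]
[0.45429323 0.15266273 0.04002573] [0.21165329 0.43465823 0.62788056] 6.2083
```

View pics/slid_c.png

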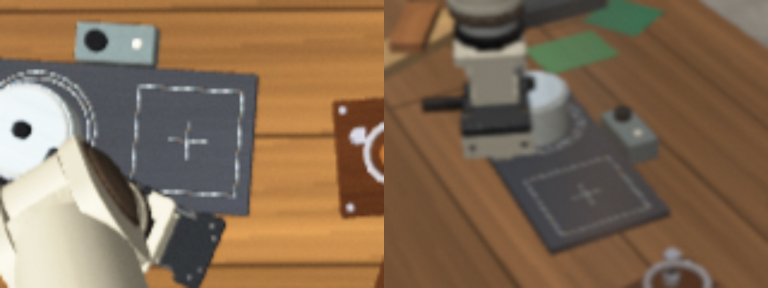

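The gap reads 0 and the pot did not move, so the fingers missed the handle. I'll find out why.

```bash
python3 - <<'E'
from h import *
P=manip.current_tool_pos();q=manip.current_tcp_rot();r=R.from_quat(q).as_matrix();print(P,r.round(2).tolist())
for nm,PP in(("pre",np.array([.4619,.318,.0402])),("slid",P)):
  out=[]
  for n in("top","side"):
    t=cv2.imread(f"pics/{n}_{nm}.png");k=4
    pts=[(PP,(0,0,255)),(PP+[0,0,.1],(0,255,255)),(PP+r[:,0]*.05,(255,0,0)),(PP-r[:,0]*.05,(255,0,0)),(PP+[0,0,.019],(0,255,0))]
    c=proj(n,PP+[0,0,.03]).astype(int);x0=max(c[0]-48,0);y0=max(c[1]-60,0)
    a=cv2.resize(t[y0:y0+120,x0:x0+96],None,fx=k,fy=k,interpolation=cv2.INTER_CUBIC)
    for p,col in pts:
      u=(proj(n,p)-[x0,y0])*k;cv2.circle(a,tuple(u.astype(int).tolist()),4,col,-1)
    out.append(a)
  cv2.imwrite(f"pics/dbg_{nm}.png",np.hstack(out))
E
```

```text
[0.45430093 0.152591   0.04002287] [[0.4, 0.92, 0.0], [0.92, -0.4, 0.0], [0.0, -0.0, -1.0]]
```

View pics/dbg_pre.png

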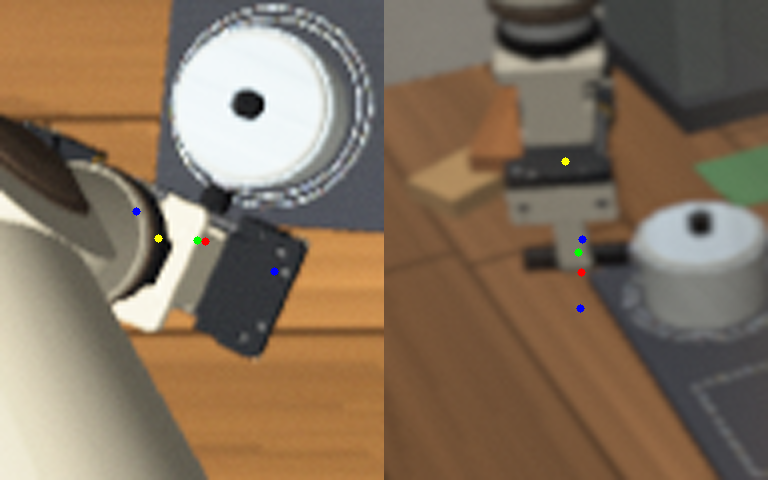

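View pics/dbg_slid.png

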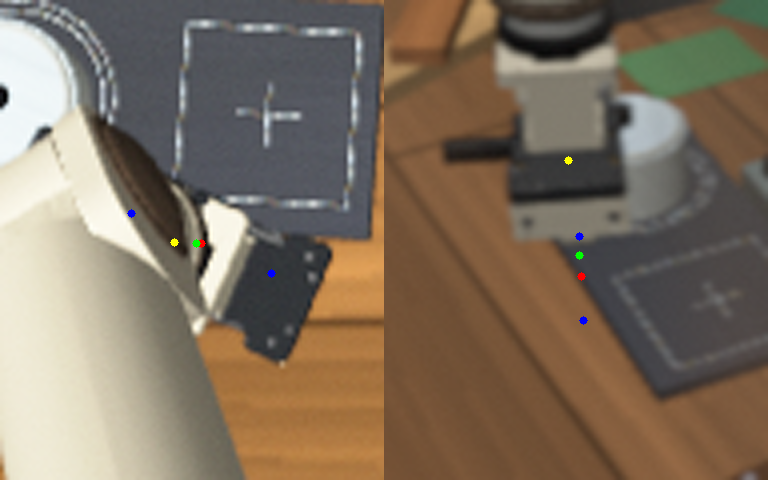

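```bash
python3 - <<'E'
from h import *
P=manip.current_tool_pos();r=R.from_quat(manip.current_tcp_rot()).as_matrix()
s=cv2.imread("pics/side_slid.png")
x0,y0=230,130
a=cv2.resize(s[y0-50:y0+100,x0-70:x0+110],None,fx=4,fy=4,interpolation=cv2.INTER_CUBIC)
for dz in(.066,.119,.166):
  for sx in(-.095,.095):
    for sy in(-.0375,.0375):
      u=(proj("side",P+r[:,0]*sx+r[:,1]*sy+[0,0,dz])-[x0-70,y0-50])*4
      cv2.circle(a,tuple(u.astype(int).tolist()),3,(0,0,255) if sx<0 else (255,0,0),-1)
u=(proj("side",P)-[x0-70,y0-50])*4;cv2.circle(a,tuple(u.astype(int).tolist()),3,(0,255,0),-1)
cv2.imwrite("pics/dbg2.png",a);print(proj("side",P))
E
```

```text
[250.4 185.2]
```

View pics/dbg2.png

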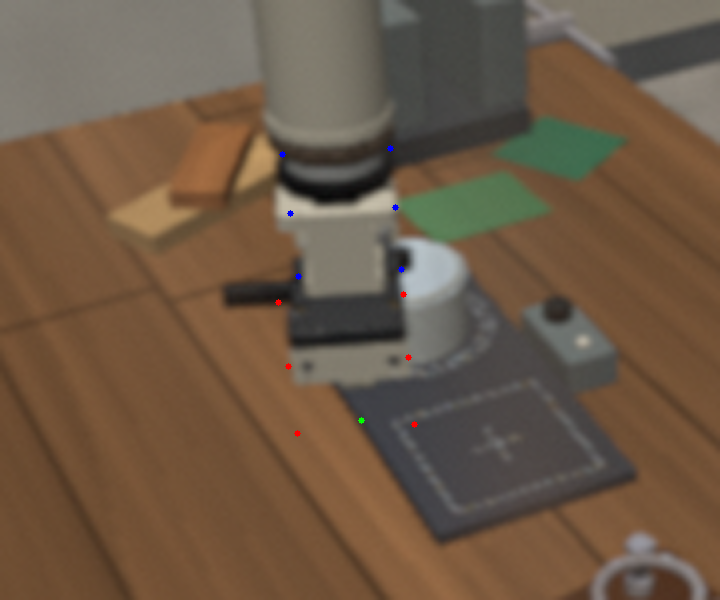

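View pics/side_slid.png

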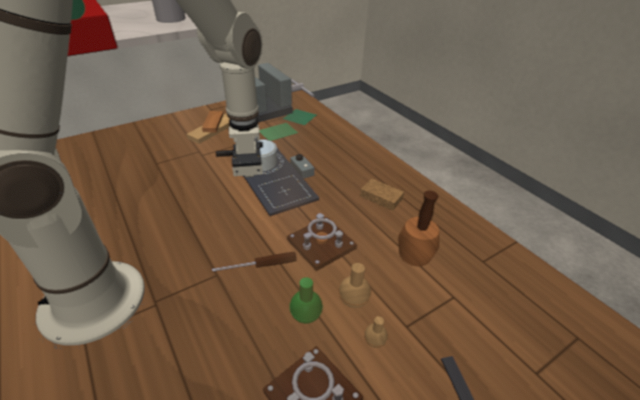

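```bash
python3 - <<'E'
from h import *
P=manip.current_tool_pos();r=R.from_quat(manip.current_tcp_rot()).as_matrix()
c=proj("top",P+[0,0,.03]).astype(int)-[48,60]
pts=[]
for t,s in(((283,365),(290,341)),((330,243),(404,334))):
    X,e=tri(np.array(t)/4+c,np.array(s)/4+[160,80]);pts.append(X);print(X.round(4),e, "in tool:",(r.T@(X-P)).round(4))
print(np.linalg.norm(pts[0]-pts[1]))
from bench import manip as m
print([n for n in dir(m) if not n.startswith('_')], manip.grip_depth)
print(manip.current_q())
E
```

```text
[0.3841 0.0813 0.1767] 0.003695591924405706 in tool: [-0.0933 -0.036  -0.1367]
[0.4522 0.0555 0.1735] 0.0018025765787312161 in tool: [-0.0899  0.0367 -0.1335]
0.0728451666808888
['PlanningError', 'current_clock', 'current_finger_gap', 'current_force', 'current_joint_velocities', 'current_q', 'current_tau', 'current_tcp_rot', 'current_tool_pos', 'current_wrist_torque', 'grip_depth', 'hand_in', 'move_pose', 'movej', 'servo_line', 'sleep', 'solve_ik'] 0.0188
[-0.10471909  0.41634175 -0.32482762  2.09033226  0.21045083  0.66510744
  0.59187804]
```

```bash
python3 - <<'E'
from h import *
manip.servo_line([.45,.10,.10],vel=.2)
q=min((down(1,0),down(-1,0)),key=lambda q:np.abs(np.array(manip.solve_ik([.45,.1,.1],q))-manip.current_q()).max())
manip.move_pose([.45,.0,.10],q)
effector.open_jaws();print(manip.current_finger_gap(),manip.current_tool_pos())
o=shot("op")
P=manip.current_tool_pos();r=R.from_quat(manip.current_tcp_rot()).as_matrix()
out=[]
for n in("side","top"):
    c=proj(n,P+[0,0,.05]).astype(int)-[48,70]
    a=cv2.resize(o[n][c[1]:c[1]+130,c[0]:c[0]+96],None,fx=4,fy=4,interpolation=cv2.INTER_CUBIC)
    for d,col in(((0,0,0),(0,255,0)),((.046,0,0),(0,0,255)),((-.046,0,0),(0,0,255)),((.046,0,-.019),(0,255,255)),((.046,0,-.066),(255,0,0))):
        u=(proj(n,P+r@np.array(d))-c)*4;cv2.circle(a,tuple(u.astype(int).tolist()),3,col,-1)
    out.append(a);print(n,c)
cv2.imwrite("pics/dbg3.png",np.hstack(out));print(manip.current_clock())
E
```

```text
0.09150356692025523 [ 4.50000715e-01 -2.90809023e-05  1.00003249e-01]
side [223 112]
top [249 172]
9.2417
```

View pics/dbg3.png

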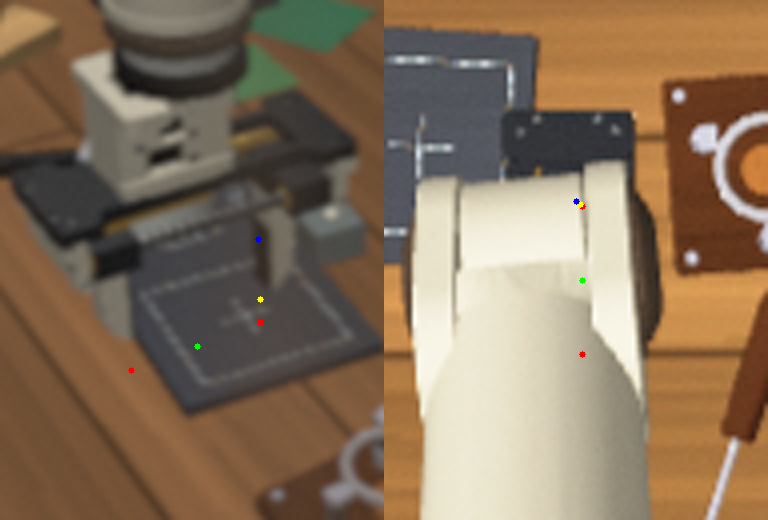

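```bash
python3 - <<'E'
from h import *
for u in((275,292),(120,338)):
    e,d=ray("side",223+u[0]/4,112+u[1]/4)
    for y in(-.01,0.):
        X=e+d*(y-e[1])/d[1];print(y,X.round(4))
# top: dark block far edge corners at crop (503-384,112),(633-384,112)
for u in((119,112),(249,112)):
    for z in(.2,.235): print(z,onz("top",249+u[0]/4,172+u[1]/4,z))
E
```

```text
-0.01 [ 0.5015 -0.01    0.1293]
0.0 [0.507  0.     0.1206]
-0.01 [ 0.395  -0.01    0.1364]
0.0 [ 0.3989 -0.      0.1278]
0.2 [0.5465 0.0405 0.2   ]
0.235 [0.5434 0.0374 0.235 ]
0.2 [ 0.546  -0.0346  0.2   ]
0.235 [ 0.5429 -0.0355  0.235 ]
```

The images put the fingertips about 28 mm higher than the reported TCP, while x and y agree. That explains the miss. I'll check it by a gentle touch on the free bench here.

```bash
python3 - <<'E'
from h import *
f0=manip.current_force();print(f0)
manip.servo_line([.45,0,.03],vel=.15)
z=.03
while z>-.034:
    z-=.003
    try: manip.servo_line([.45,0,z],vel=.03)
    except manip.PlanningError as e: print("plan",z,e);break
    f=manip.current_force();print(round(z,4),manip.current_tool_pos()[2].round(4),f.round(2))
    if f[2]-f0[2]>3: break
manip.servo_line([.45,0,.03],vel=.15);print(manip.current_clock())
E
```

```text
[-0.08394905  0.10940475 -0.10691332]
0.027 0.0276 [-0.51  0.3  -0.3 ]
0.024 0.024 [ 0.16 -0.46  0.17]
0.021 0.0208 [-0.12 -0.61 -0.3 ]
0.018 0.0177 [ 0.05  0.08 -0.06]
0.015 0.0148 [-0.6  -0.06  0.01]
0.012 0.0118 [ 0.06  0.48 -0.01]
0.009 0.0088 [0.04 0.28 0.45]
0.006 0.0058 [-0.25 -0.24  0.95]
0.003 0.0028 [ 0.25 -0.49 -0.08]
0.0 -0.0002 [-0.36  0.48 -0.33]
-0.003 -0.0032 [ 0.61  0.   -0.09]
-0.006 -0.0062 [ 0.08  0.13 -0.07]
-0.009 -0.0092 [ 0.11  0.94 -0.08]
-0.012 -0.0122 [-0.03  0.21  0.39]
-0.015 -0.0152 [ 0.49  0.01 -0.51]
-0.018 -0.0182 [ 0.14 -0.4  -0.08]
-0.021 -0.0212 [ 0.37 -0.38 -0.05]
-0.024 -0.0242 [-0.96 -0.08 -0.75]
-0.027 -0.0272 [ 0.39 -0.27 -0.71]
-0.03 -0.0302 [-0.49  0.41  0.48]
-0.033 -0.0331 [-0.57  0.23  1.38]
-0.036 -0.0334 [-8.7  -0.11 40.06]
15.95
```

The touch came at a reported z of -0.033, so the true tip z is about the reported z + 0.032. Vision and touch agree. I'll redo the handle grip with this offset.

```bash
echo 'DZ=-0.032' >> h.py; python3 - <<'E'
from h import *
q=down(.398,.917)
manip.servo_line([.45,0,.10],vel=.25)
manip.move_pose([.4619,.318,.12+DZ],q)
manip.servo_line([.4619,.318,.039+DZ],vel=.12)
print(manip.current_tool_pos(),manip.current_force())
effector.close(f_grip=25);g=manip.current_finger_gap()
p=manip.current_tool_pos();print(p,g,manip.current_force(),manip.current_clock())
if g>.012:
    im=viewer.get_image("top")[:,:,::-1];m=(im.max(2)<50)[190:217,175:205].astype(np.uint8)
    n,l,st,ce=cv2.connectedComponentsWithStats(m);k=1+st[1:,4].argmax();c=ce[k]+[175,190];pot=onz("top",*c,.086);print(c,st[k],pot)
    d=np.array([.5412,.1142])-pot[:2];print(d)
    if abs(d[0]+.0076)<.006 and abs(d[1]+.1658)<.006:
        manip.servo_line([p[0]+d[0],p[1]+d[1],p[2]],vel=.08)
        print(manip.current_tool_pos(),manip.current_force(),manip.current_finger_gap(),manip.current_clock())
shot("slid2")
t=cv2.imread("pics/top_slid2.png");s=cv2.imread("pics/side_slid2.png")
a=cv2.resize(t[150:270,180:340],None,fx=4,fy=4);b=cv2.resize(s[110:230,200:360],None,fx=4,fy=4)
cv2.imwrite("pics/slid2_c.png",cv2.resize(np.hstack([a,b]),None,fx=.6,fy=.6))
E
```

```text
[0.46246357 0.31822677 0.00755083] [0.16600348 0.12085621 0.36656106]
[0.46188598 0.31800366 0.00695748] 0.017705943571479813 [ 0.63442952 -0.07955287  0.13854103] 19.55
[188.91176471 203.73529412] [11 11  7  6 34] [0.5487 0.2797 0.086 ]
[-0.0075 -0.1655]
[0.45447456 0.15267503 0.00697025] [ 0.77836319  2.00909458 -0.67641012] 0.018101368031500968 21.825
```

View pics/slid2_c.png

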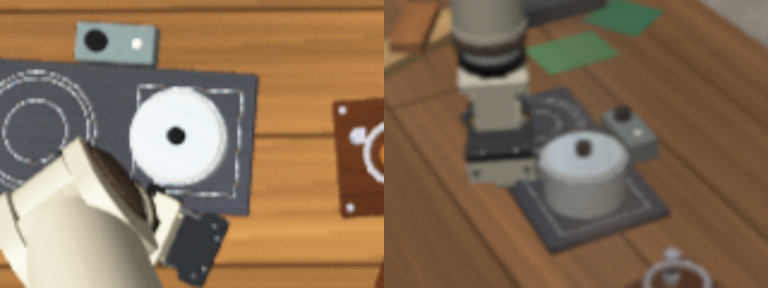

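The handle was gripped at 17.7 mm and the pot now stands in the square, with its lid knob at about (253,206). I'll measure, then release.

```bash
python3 - <<'E'
from h import *
def potpos(im):
    m=(im.max(2)<60)[195:217,240:266].astype(np.uint8)
    n,l,st,ce=cv2.connectedComponentsWithStats(m);k=1+st[1:,4].argmax();c=ce[k]+[240,195];return c,st[k],onz("top",*c,.086)
print(potpos(cv2.imread("pics/top_slid2.png")))
effector.open_jaws();p=manip.current_tool_pos()
print(manip.current_force())
manip.servo_line([p[0],p[1],.13],vel=.25)
# above knob, choose jaw direction
a=np.array([.4933,-.2982])
for ang in range(-90,91,30):
    q=down(np.cos(np.radians(ang)),np.sin(np.radians(ang)));j=manip.solve_ik([*a,.15],q);j2=manip.solve_ik([.5236,-.1172,.1],q)
    print(ang,None if j is None else np.round(j,2), j2 is not None)
o=shot("rel");print(potpos(o["top"]),manip.current_clock())
E
```

```text
(array([253.14705882, 206.08823529]), array([10,  8,  7,  7, 34], dtype=int32), array([0.5416, 0.1157, 0.086 ]))
[-0.55597046 -0.44069209 -0.46365543]
-90 [ 0.36  0.39  0.18  1.8  -0.08  0.96 -1.  ] True
-60 [ 0.43  0.38  0.09  1.8  -0.04  0.96 -0.52] True
-30 [ 0.5   0.38 -0.01  1.79  0.    0.96 -0.03] True
0 [ 0.58  0.39 -0.1   1.79  0.05  0.97  0.46] True
30 [ 0.65  0.39 -0.2   1.79  0.09  0.97  0.94] True
60 [ 0.68  0.39 -0.23  1.79  0.11  0.97  1.46] True
90 [ 0.69  0.39 -0.24  1.79  0.11  0.97  1.97] True
(array([253.05714286, 206.05714286]), array([10,  8,  7,  7, 35], dtype=int32), array([0.5417, 0.116 , 0.086 ])) 23.9083
```

The pot is 2 mm from the mark after release. Next is the knob: I'll grip the neck with the jaws at -30°, away from the green and small knobs.

```bash
python3 - <<'E'
from h import *
q=down(np.cos(-np.pi/6),np.sin(-np.pi/6));a=[.4933,-.2982]
manip.move_pose([*a,.15],q)
manip.servo_line([*a,.068+DZ],vel=.12)
print(manip.current_tool_pos(),manip.current_force(),manip.current_clock())
o=shot("kpre")
b=o["side"][190:350,290:450];cv2.imwrite("pics/kpre_c.png",cv2.resize(b,None,fx=3.5,fy=3.5))
E
```

```text
[ 0.49401083 -0.29854689  0.03675954] [ 0.04569949  0.44497381 -0.47141308] 26.6667
```

View pics/kpre_c.png

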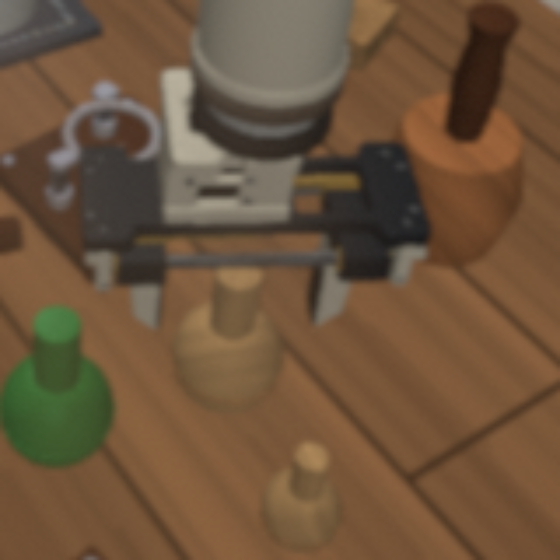

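The neck at (237,300) in the crop lies midway between the fingertips at (145,325) and (328,318), at about shoulder height. I'll grip it and lift.

```bash
python3 - <<'E'
from h import *
effector.close(f_grip=45);p=manip.current_tool_pos();g=manip.current_finger_gap();print(p,g,manip.current_force())
if g>.02:
    manip.servo_line([p[0],p[1],p[2]+.12],vel=.25)
    q=manip.current_tcp_rot()
    manip.servo_line([.5236,-.1172,p[2]+.12],vel=.25)
    print(manip.current_tool_pos(),manip.current_finger_gap(),manip.current_force(),manip.current_clock())
    open("zg","w").write(str(p[2]))
o=shot("kabove")
b=o["side"][150:280,260:420];cv2.imwrite("pics/kab_c.png",cv2.resize(b,None,fx=4,fy=4))
E
```

```text
[ 0.4932775  -0.29820905  0.03595896] 0.027189241482902686 [ 0.3137296  -0.66139966 -0.73238974]
[ 0.52268485 -0.11883129  0.15504892] 0.02700752311230842 [-0.71072716 -1.30830937 -1.70216347] 29.3
```

View pics/kab_c.png

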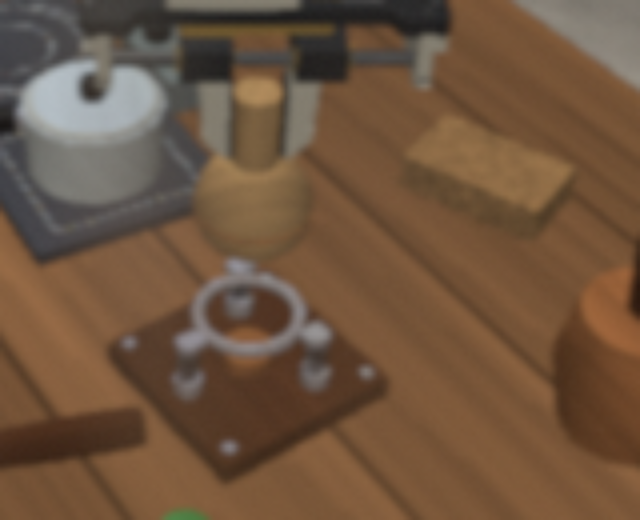

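The knob is upright in the grip. The ball is at crop (253,205), above the ring at (249,313). I'll check the alignment, then lower while watching the force.

```bash
python3 - <<'E'
from h import *
print("pred ball px",proj("side",[.5227,-.1188,.149]),"seen",(260+253/4,150+205/4))
zg=float(open("zg").read());X,Y=.5236,-.1172
manip.servo_line([X,Y,zg+.056],vel=.12)
manip.sleep(.2);f0=manip.current_force();print(manip.current_tool_pos(),f0.round(2))
z=zg+.056
while z>zg+.027:
    z-=.003 if z>zg+.033 else .001
    manip.servo_line([X,Y,z],vel=.03);manip.sleep(.05)
    f=manip.current_force();dz=f[2]-f0[2];print(round(z-zg,4),(manip.current_tool_pos()-[X,Y,zg]).round(4),(f-f0).round(2))
    if dz>22:break
print(manip.current_finger_gap(),manip.current_clock())
o=shot("press")
b=o["side"][150:280,260:420];cv2.imwrite("pics/press_c.png",cv2.resize(b,None,fx=4,fy=4))
E
```

```text
pred ball px [322.6 199.8] seen (323.25, 201.25)
[ 0.52437087 -0.11739741  0.0928902 ] [ 0.64 -0.84 -0.89]
0.053 [-0.0001  0.0001  0.053 ] [-0.5   0.52 -0.89]
0.05 [ 0.0005 -0.0006  0.0502] [ 0.05 -1.6   0.1 ]
0.047 [ 0.0005 -0.0006  0.0474] [ 0.59 -1.44  4.8 ]
0.044 [ 0.0005 -0.0005  0.0444] [ 0.18 -2.13  5.53]
0.041 [ 0.0005 -0.0005  0.0414] [-0.25 -3.3   7.14]
0.038 [ 0.0005 -0.0005  0.0386] [-0.13 -3.71  7.41]
0.035 [ 0.0006 -0.0005  0.0357] [-0.75 -2.06  8.87]
0.032 [ 0.0006 -0.0005  0.0328] [-0.26 -2.95  8.66]
0.031 [ 0.0006 -0.0005  0.0319] [-0.97 -3.33 10.04]
0.03 [ 0.0006 -0.0005  0.0309] [-1.17 -2.52 10.09]
0.029 [ 0.0006 -0.0006  0.03  ] [-1.24 -2.21 11.23]
0.028 [ 0.0007 -0.0006  0.0299] [-3.57 -2.21 17.72]
0.027 [ 0.0008 -0.0006  0.0298] [-6.13 -2.51 25.81]
0.02722806976997124 34.1833
```

View pics/press_c.png

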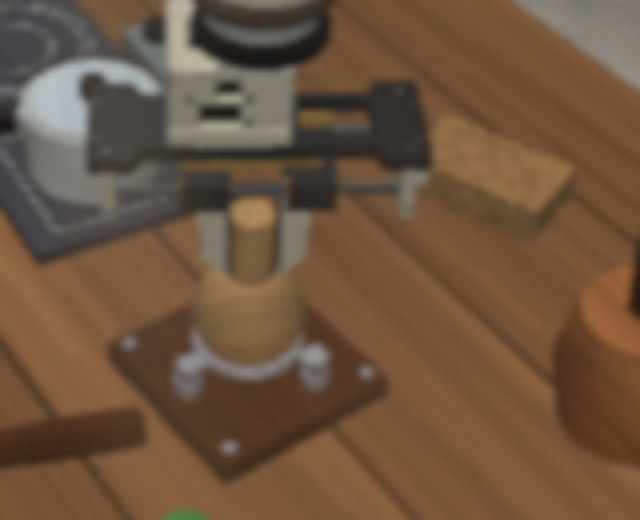

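The knob is seated at ball (249,320), upright, with the ring down. Travel stopped at exactly 30 mm above the bench grip height, with a sharp rise in force, so it is on the foot. I'll ease the push slightly, recheck and hand in.

```bash
python3 - <<'E'
from h import *
zg=float(open("zg").read())
manip.servo_line([.5236,-.1172,zg+.0278],vel=.03);manip.sleep(.5)
print((manip.current_tool_pos()-[.5236,-.1172,zg]).round(4),manip.current_force().round(1),manip.current_finger_gap(),R.from_quat(manip.current_tcp_rot()).as_matrix()[:,2].round(3))
t=viewer.get_image("top")[:,:,::-1];m=(t.max(2)<60)[195:217,240:266].astype(np.uint8)
n,l,st,ce=cv2.connectedComponentsWithStats(m);k=1+st[1:,4].argmax();print("pot",onz("top",*(ce[k]+[240,195]),.086))
a=cv2.imread("pics/top0.png").astype(int);d=np.abs(a-t).max(2)
for nm,(x,y) in dict(mallet=(403,143),block=(318,120),driver=(338,275)).items(): print(nm,d[y-15:y+15,x-12:x+12].mean().round(1))
print(manip.current_clock())
manip.hand_in()
E
```

```text
[ 0.0007 -0.0006  0.0299] [-3.2 -3.  17.9] 0.02723763650828349 [ 0.001 -0.001 -1.   ]
pot [0.5417 0.116  0.086 ]
mallet 6.3
block 7.4
driver 139.2
35.0833
the job is handed in; nothing more can be done
```

I handed the job in at 35.1 s: the pot is on the rest mark, and the knob is held pressed down on the foot disc. The hand-in gives no verdict.

- **Pot:** I gripped it by the handle and slid it level along the plate. In the last picture it stands about 2 mm from the centre of the square.
- **Knob:** I seated the large tan knob in the left cradle. Travel stopped 30 mm above the height at which I gripped it on the bench, which is exactly where the foot disc should stop it. There the force rose sharply.
- **Final hold:** The push is about 18 N, the grip gap 27 mm, and the tool is vertical within 0.002 rad. The tool is about 1 mm off the cradle axis.

**What went wrong or disagreed:**
- **Missed grasp:** The first grip closed on nothing, above the handle. The reported tool height was about 32 mm lower than the real fingertips; the pictures showed 28 mm and a touch on the bench 33 mm. I corrected for this and repeated the grip. The pot did not move in the failed try.
- **Hard touch:** The last step of that bench touch briefly pressed the fingers down with about 40 N. That is at the 40 N limit set for the arm and gripper body; the wrist limit is 120 N.
- **Screwdriver check:** In the last top view, its comparison with the start picture failed (difference 139), which I put down to the arm covering it. In the side view the end of its handle is where it was at the start. The mallet and sanding block showed no change.

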